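# Hold a spring punch on a key fob's hole mark

### The job

Lay the round metal key fob, marked side up, flat in the round pocket of the brown wooden jig and let go of it. Then lift the spring punch out of its stand and hold it upright with its tip inside the little ring marked on that fob, pressed gently until the tip is about half way in but never all the way. Finish while still holding it there, ready to be tapped, and leave everything else on the desk where it is.

Things in the scene. Friction and masses are not known exactly. Their poses are not given: they have to be found in the camera images.
- fob: round fob blank: bare aluminium disc, diameter 54, 12 thick, about 75 g, loose, lying flat on the desk at z = 0, marked side up (a square fob lies near by; which of them is nearer the robot varies). Origin: centre of its underside; z up through the disc; x points towards its mark
- fob_mark (a point): centre of the mark on the round fob's top face, 14 from the disc's centre: a black ring of outer diameter 14 round a black dot of diameter 5. The ring is where the punch tip must press
- jig: brown wooden jig, fixed to the desk, 90 (x) by 170 (y) by 16 high, any yaw, with two pockets in its top, both 6 deep (floors 10 above the desk): a round one of diameter 57 centred at its y = +41 and a square one of 51 by 51 centred at its y = -41. Origin: centre of its underside. A fob seated in its pocket stands 6 proud of the jig, its top 22 above the desk
- jig_hole0 (a point): centre of the mouth of the round pocket, at the jig's top face, 16 above the desk
- stand: brown wooden block 60 by 60 by 60, fixed to the desk, with one upright through hole of diameter 17 in its centre, in which the punch hangs by its collar. Origin: centre of its underside
- punch: automatic (spring) punch of steel, loose, about 0.14 kg, about 135 long, upright in the stand with its collar resting on the stand's top. Origin: on the axis at the underside of the collar, 60 above the desk at the start; z along the axis, up, away from the tip. Collar: diameter 28, z 0 to 7. Dark round handle to grip: diameter 18, z 7 to 80. Thin barrel: diameter 13, z -35 to 0. Spring tip: diameter 6, rounded end, reaching to z = -55 when not pressed
- punch_tip (a point): the very end of the punch's spring tip, 55 below the collar's underside on the axis (less when pressed in)
- plunger (a joint): how far the spring tip is pushed into the punch, m: 0 free, 0.010 fully in. The spring starts to yield at 1.5 N, adds 0.6 N for each mm, and so pushes back 4.5 N half way in and 7.5 N fully in
- square_fob: square fob blank, aluminium, 48 by 48 by 12, with the same mark; not wanted. Origin: centre of its underside
- mallet: small rubber mallet lying along y, about 220 long, 35 high; bystander
- jar: glass jar with steel lid, diameter 52, 60 high; bystander
- mug: white mug, diameter 80, 90 high; bystander
- case: black spectacle case 60 by 160 by 35; bystander
- eraser: white eraser 22 by 50 by 13; bystander
- glue: white bottle with red cap, diameter 40, 130 high; bystander
Not all that is in view belongs to the job. What is shaped like the fob but pink or purple is not meant. What is shaped like the punch but blue is not meant.

How it is judged:
On the way, in this order (a step that is already met when the one before it is completed fails the run):
1. the round fob lies flat in the round pocket, let go (horizontal distance between fob and jig_hole0 below 0.004 m and z of fob in the frame of jig between 0.007 and 0.0125 m and angle between fob's own z axis and vertical below 0.07 rad and contact force between the fingers and fob below 0.1 N and linear speed of fob below 0.02 m/s), for 0.2 s.
2. the punch is lifted clear of its stand, fob still in its pocket (horizontal distance between fob and jig_hole0 below 0.004 m and z of fob in the frame of jig between 0.007 and 0.0125 m and angle between fob's own z axis and vertical below 0.07 rad and z of punch_tip in the frame of stand above 0.06 m and contact force between the fingers and punch above 1 N), for 0.1 s.
At the end, for the whole second after the job is handed in: Round fob flat (4 deg) on the round pocket's floor, within 4 mm of centre, untouched; fingers hold the punch still, upright within 8 deg, tip on the fob within 6 mm of the mark, pushed in 2 to 8 mm (1.5 to 9 N) for the last second; square fob moved under 20 mm, bystanders under 30 mm (horizontal distance between fob and jig_hole0 below 0.004 m and z of fob in the frame of jig between 0.007 and 0.0125 m and angle between fob's own z axis and vertical below 0.07 rad and horizontal distance between punch_tip and fob_mark below 0.006 m and distance between punch_tip and fob_mark below 0.008 m and angle between punch's own z axis and vertical below 0.14 rad and value of joint plunger between 0.002 and 0.008 m and contact force between punch and fob between 1.5 and 9 N and contact force between the fingers and punch above 1 N and contact force between the fingers and fob below 0.1 N and linear speed of punch below 0.02 m/s and distance of square_fob from where it was at the start of the episode below 0.02 m and distance of each of mallet, jar, mug, case, eraser, glue from where it was at the start of the episode below 0.03 m); the arm keeps its last pose, push and grip.
It fails at once if the punch's spring tip is pushed all the way in (over 9.3 mm of 10) (value of joint plunger above 0.0093 m).
It fails at once if the square fob or a bystander is moved or knocked over (distance of square_fob from where it was at the start of the episode above 0.02 m or distance of any of mallet, jar, mug, case, eraser, glue from where it was at the start of the episode above 0.03 m or angle between any of square_fob, mallet, jar, mug, case, eraser, glue's own z axis and vertical above 0.5 rad).
It also fails if it takes over 56 s, if anything falls off the work surface, if the arm or the gripper's body presses on something with over 40 N, if the wrist force passes 120 N, or if a joint passes its speed limit or range.

### The arm

A 7-joint arm with a two-finger parallel gripper is mounted at the origin on the work surface. World frame = base frame: x ahead of the robot, y to its left, z up, the work surface at z = 0. Lengths are in m, angles in rad, forces in N, time in s.
With the tool pointing down it reaches from about 0.4 to 0.875 m from the base axis. Payload 19.3 kg.
Tool frame: the origin (TCP) lies between the finger pads; the fingertips stand 17 mm ahead of it and the grasp point (between the pads) lies 2 mm behind it; z points along the fingers, x is the direction in which the jaws open and shut, and the axes are right-handed (so a half turn about z gives the same grasp; the last joint's range is limited). The gripper opens to 85 mm and grips with 20 to 120 N. Pads are 22 mm wide; open, the fingers measure 114 mm over their backs; the gripper's body (76 mm by 85 mm) begins 54 mm behind the grasp point. The pads swing forward as they close: fully open they stand 13 mm farther back than shut.
Start: joints at [1.083, 0.521, -0.036, 1.599, 0.021, 1.021, -0.113], TCP at [0.254, -0.571, 0.248] pointing down, gripper open.
Joint ranges: [-2.91, 2.91], [-0.3, 2.13], [-1.5, 1.42], [0.17, 2.43], [-1.26, 4.41], [0.16, 1.93], [-2.52, 2.52]. Speed limits (rad/s): [1.89, 1.89, 2.39, 2.39, 3.01, 3.01, 3.01].

### API

Orientations are given as [roll, pitch, yaw] about the fixed x, y, z axes, in that order (R = Rz(yaw) Ry(pitch) Rx(roll)).
In Python, from workcell import bot gives the robot as it stands. The module is installed in compiled form; this text tells all that it offers.
- The arm moves only by the tool arm_command, never from a script. Its argument "targets" is a list of rows, each a list of 6 numbers: the shift along the tool's x, y, z in mm, then the turn, a rotation vector about the tool's x, y, z in degrees. In form: [[x, y, z, wx, wy, wz], ...]. A call has 1 to 8 rows; each row shifts and turns the pose as measured when the row begins, along the tool's axes as they then stand; what a row does not reach is not made up. A row lasts 1/10 s, in which the tool goes at most 50 mm and 8.59 degrees, less where a joint would pass 70% of its speed; a pose out of reach is approached as far as the arm can. A call is refused whole if a number of a shift passes 50 or a number of a turn 8.59, either way. A call with a gripper value outside its range is refused whole. "grip" is the opening in per cent of the stroke, from 0 (shut) to 100 (fully open), set as the call begins (left out, the last holds). The fingers move at their own pace and stop on an object; "grip_force" is the grip in N (left out, the last holds). Time passes only in rows, so rows that do not move let the fingers close. It gives the time, the measured TCP pose, the force and the opening at its end, in the units of the state.
- bot.observe(): the state, without advancing time (a new reading comes with each control period).
- bot.grab_frame(name): name is "scene" or "top" or "wrist"; returns a dict with "color" (420x560x3 uint8, red, green, blue), "depth" (420x560 float32, m along the optical axis (not along the pixel's ray), 0 where there is no reading), "fov_y" (degrees; the focal length in pixels is half the picture's height over the tangent of half this angle, whatever the lens; pixels are square), "cx", "cy" (the principal point, pixels), "D" ([k1, k2, p1, p2, k3] as OpenCV has them; the pictures are not rectified), "R" (3x3) and "t" (3): a world point X has camera coordinates R X + t; the wrist camera has in their place "hand_eye" (4x4, takes a point from camera to tool coordinates, whose origin is the TCP and whose axes are the tool frame's). Camera axes: x right, y down, z forward; pixel columns grow to the right and rows downward; lengths in m; the calibration is good to about 2 mm. A picture is of the moment at which its call begins: read the wrist's pose just before it.
- bot.job_done(): hands the job in, once; it reports no verdict.
The state is a dict: "clock": time; "qpos": joint angles; "qd": joint speeds; "joint_efforts": joint torques, N m; "position": TCP position; "tool_rot": TCP orientation; "force": force on the tool from outside, world axes, zero at the start; "moment": the same for the moment, N m; "grip_width": finger opening in m.
Only numpy, scipy, OpenCV 4.12 (cv2) and the standard library are available. Lean on these libraries where they do the work, as an engineer would, in place of code of your own. Each camera call takes 0.05 s, during which the arm holds its last target. There are 200 camera calls.

## Working session

There is one attempt and no reset: what is moved stays moved. The work goes in short steps, Python scripts to look and compute and a tool call to move; the robot and the scene stay as the last step left them, time stands still between calls to the robot, and variables do not carry over. Pictures are saved under pics/ and viewed, about 8 in all and at most 12, crops included, and the job is handed in when it is done.

Besides the shell and the picture viewer there is one more tool, called after "Emit:" in YAML: its name, and indented under it one key for each argument. arm_command: Moves the arm, as the interface text tells. Its arguments: {"type":"object","properties":{"targets":{"type":"array"},"grip":{"type":"number"},"grip_force":{"type":"number"}},"required":["targets"]}

```bash
mkdir -p pics
cat > h.py <<'E'
import numpy as np, cv2
from scipy.spatial.transform import Rotation as Ro
from workcell import bot
def cam(n):
    s=bot.observe(); f=bot.grab_frame(n)
    if n=="wrist":
        H=np.array(f["hand_eye"]); T=np.eye(4); T[:3,:3]=Ro.from_euler('xyz',s["tool_rot"]).as_matrix() if np.size(s["tool_rot"])==3 else np.array(s["tool_rot"]); T[:3,3]=s["position"]
        W=T@H; f["Rcw"]=W[:3,:3]; f["c"]=W[:3,3]
    else:
        R=np.array(f["R"]); f["Rcw"]=R.T; f["c"]=-R.T@np.array(f["t"])
    h=f["color"].shape[0]; F=h/2/np.tan(np.radians(f["fov_y"])/2)
    f["K"]=np.array([[F,0,f["cx"]],[0,F,f["cy"]],[0,0,1]]); f["D"]=np.array(f["D"],float); f["s"]=s
    return f
def ray(f,px,z):
    u=cv2.undistortPoints(np.array(px,float).reshape(-1,1,2),f["K"],f["D"]).reshape(-1,2)
    d=np.c_[u,np.ones(len(u))]@f["Rcw"].T
    return f["c"]+d*((z-f["c"][2])/d[:,2])[:,None]
def save(f,n,crop=None,k=1):
    im=f["color"][:,:,::-1]
    if crop: a,b,c,d=crop; im=im[b:d,a:c]
    cv2.imwrite("pics/"+n,cv2.resize(im,None,fx=k,fy=k,interpolation=cv2.INTER_CUBIC))
def proj(f,X):
    p=(np.array(X)-f["c"])@f["Rcw"]
    return cv2.projectPoints(p.reshape(-1,1,3),np.zeros(3),np.zeros(3),f["K"],f["D"])[0].reshape(-1,2)
def tool(s,d):  # world vector mm -> tool axes
    return Ro.from_euler('xyz',s["tool_rot"]).inv().apply(d)
E
python3 - <<'E'
from h import *
print(bot.observe())
a=cam("top");save(a,"top.png",k=1.4);b=cam("scene");save(b,"scene.png",k=1.4)
print(a["c"],b["c"],a["K"],a["D"])
E
```

```text
{'clock': 0.0, 'qpos': array([ 1.082787  ,  0.52199945, -0.03635605,  1.59997183,  0.02116592,
        1.02111998, -0.11281358]), 'qd': array([ 0.0003802 , -0.00239945,  0.00030065,  0.00117223,  0.00226273,
        0.00211868, -0.00121897]), 'joint_efforts': array([-1.40222484e-03, -9.27095175e+01,  1.97876640e+00, -3.69928193e+01,
        1.76951877e-02,  8.27976532e-03,  1.18085586e-05]), 'position': array([ 0.25346554, -0.57095892,  0.24774743]), 'tool_rot': array([ 3.14155618e+00,  1.11503174e-03, -1.15300420e+00]), 'force': array([-0.83246235, -0.446298  ,  0.84986875]), 'moment': array([ 0.0022851 , -0.03199363,  0.0139153 ]), 'grip_width': 0.08561741006585868}
[0.42709309 0.06980151 1.0174595 ] [1.67748423 0.10461813 0.77770117] [[396.34246026   0.         285.94495872]
 [  0.         396.34246026 210.65861322]
 [  0.           0.           1.        ]] [0.01994025 0.         0.         0.         0.        ]
```

View pics/top.png

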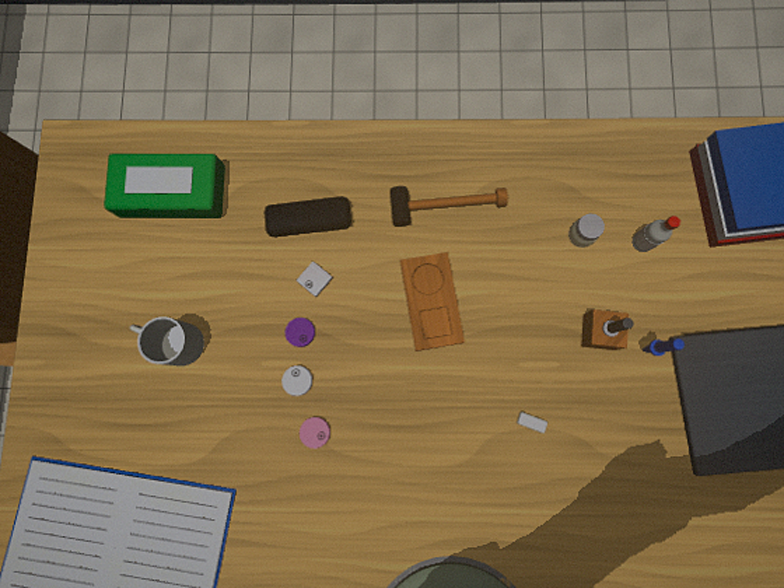

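View pics/scene.png

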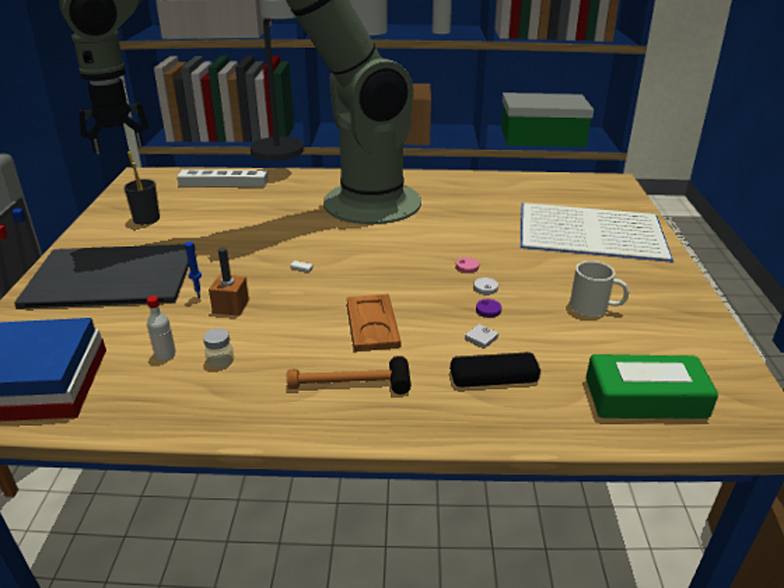

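Top picture (view pixels, 1.4×): things that could be taken for the fob are the bare round disc (297,380), purple (300,332), pink (315,433) and the bare square (314,279). For the punch there is the dark one in the stand (607,330) and the blue one (665,346). I choose the bare round disc and the dark punch. The jig is at (432,302), with its round pocket at (428,279).

Run:
```python
from h import *
a=cam("top")
def P(x,y,z): return ray(a,[[x/1.4,y/1.4]],z)[0].round(4)
for n,x,y,z in [("fob",297,380,.012),("purple",300,332,.012),("pink",315,433,.012),("sq",314,279,.012),("pocket",428,279,.016),("sqpocket",435,322,.016),("stand",605,330,.06),("eraser",532,422,.013),("blue",655,348,.08),("jar",590,228,.06),("glue",673,222,.13),("mug",162,340,.09)]: print(n,P(x,y,z))
# fob
hsv=cv2.cvtColor(a["color"],cv2.COLOR_RGB2HSV); 
m=((hsv[:,:,1]<50)&(hsv[:,:,2]>110)).astype(np.uint8)
w=np.zeros_like(m); w[250:295,190:235]=1
c=max(cv2.findContours(m*w,0,1)[0],key=cv2.contourArea); e=cv2.fitEllipse(cv2.convexHull(c)); print(e,ray(a,[e[0]],.012))
# jig: wood contour by saturation
print(hsv[200,290],hsv[200,275:280], hsv[150,250])
save(a,"crop.png",(180,170,470,310),2.7)
print(a["depth"][200:202,280:290:3])
```

```text
fob [0.4416 0.2747 0.012 ]
purple [0.528  0.2725 0.012 ]
pink [0.3493 0.2392 0.012 ]
sq [0.6265 0.2501 0.012 ]
pocket [0.6262 0.0392 0.016 ]
sqpocket [0.5467 0.0267 0.016 ]
stand [ 0.5289 -0.2624  0.06  ]
eraser [ 0.3711 -0.1427  0.013 ]
blue [ 0.4971 -0.336   0.08  ]
jar [ 0.71   -0.2461  0.06  ]
glue [ 0.6992 -0.3575  0.13  ]
mug [0.506  0.4884 0.09  ]
((211.50424194335938, 271.4520263671875), (20.4174861907959, 21.65400505065918), 34.906925201416016) [[0.44150881 0.27627756 0.012     ]]
[ 15 181 135] [[ 19 141 155]
 [ 19 136 157]
 [ 19 136 161]
 [ 19 135 159]
 [ 19 136 156]] [ 20 146  84]
[[1.0369238 1.0376729 1.0374675 1.0197448]
 [1.0333735 1.0391024 1.0349457 1.0192271]]
```

View pics/crop.png

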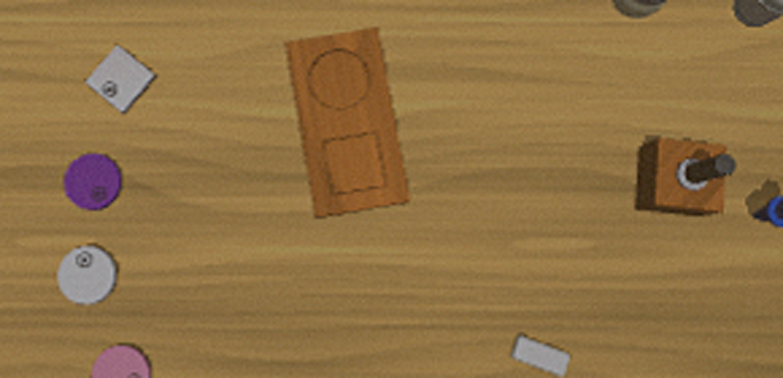

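The crop confirms it: the bare round disc is at crop (86,273) with its ring mark at (84,260). The square one is at (120,78). Next I write a small planner and move over the fob.

```bash
cat > plan.py <<'E'
import sys
from h import *
def plan(p,yaw=None,step=45,n=8,show=True):
    s=bot.observe(); R=Ro.from_euler('xyz',s["tool_rot"]); x=np.array(s["position"]); p=np.array(p)
    y=Ro.from_matrix(R.as_matrix()).as_euler('xyz')[2] if yaw is None else np.radians(yaw)
    G=Ro.from_euler('xyz',[np.pi,0,y]); rows=[]
    while len(rows)<n:
        d=p-x; L=np.linalg.norm(d)*1000; w=(R.inv()*G).as_rotvec(degrees=True); A=np.linalg.norm(w)
        if L<.3 and A<.2: break
        k=max(np.ceil(L/step),np.ceil(A/8.4),1)
        rows.append(list(np.r_[R.inv().apply(d)*1000/k,w/k].round(1)+0.0)); x=x+d/k; R=R*Ro.from_rotvec(w/k,degrees=True)
    print("[" + ", ".join("["+",".join("%g"%v for v in r)+"]" for r in rows)+"]"); print("end",x.round(4),"left",np.linalg.norm(p-x).round(4), "t",s["clock"], "F",s["force"].round(1),"w",round(s["grip_width"],4),"pos",s["position"].round(4),"rot",np.degrees(s["tool_rot"]).round(1))
if __name__=="__main__":
    a=[float(v) for v in sys.argv[1:]]
    plan(a[:3],a[3] if len(a)>3 else None,*(a[4:5]))
E
python3 plan.py 0.48 -0.2 0.27 0
```

```text
[[-24.7,-35.8,-2.2,0,0,-6.6], [-20.4,-38.4,-2.2,0,0,-6.6], [-15.9,-40.5,-2.2,0,0,-6.6], [-11.1,-42,-2.2,0,0,-6.6], [-6.2,-43,-2.2,0,0,-6.6], [-1.2,-43.5,-2.2,0,0,-6.6], [3.8,-43.3,-2.2,0,0,-6.6], [8.7,-42.6,-2.2,0,0,-6.6]]
end [ 0.4347 -0.2742  0.2656] left 0.0871 t 0.15 F [-0.4 -0.4 -0.1] w 0.0856 pos [ 0.2535 -0.571   0.2479] rot [180.    0.  -66.1]
```

Emit:
arm_command:
  targets:
    - [-24.7,-35.8,-2.2,0,0,-6.6]
    - [-20.4,-38.4,-2.2,0,0,-6.6]
    - [-15.9,-40.5,-2.2,0,0,-6.6]
    - [-11.1,-42,-2.2,0,0,-6.6]
    - [-6.2,-43,-2.2,0,0,-6.6]
    - [-1.2,-43.5,-2.2,0,0,-6.6]
    - [3.8,-43.3,-2.2,0,0,-6.6]
    - [8.7,-42.6,-2.2,0,0,-6.6]

```text
clock: 0.95
position: [0.4331, -0.2658, 0.2638]
tool_rot: [3.141, 0.004, -0.207]
force: [0.1, -0.9, -0.5]
grip_width: 0.0852
```

```bash
python3 plan.py 0.46 0.1 0.25 45
```

```text
[[-5.4,-40.4,1.5,0,0,-6.3], [-0.9,-40.7,1.5,0,0,-6.3], [3.5,-40.6,1.5,0,0,-6.3], [8,-40,1.5,0,0,-6.3], [12.3,-38.8,1.5,0,0,-6.3], [16.5,-37.2,1.5,0,0,-6.3], [20.5,-35.2,1.5,0,0,-6.3], [24.3,-32.7,1.5,0,0,-6.3]]
end [0.457  0.0594 0.2515] left 0.0408 t 0.95 F [ 0.1 -0.9 -0.5] w 0.0852 pos [ 0.4331 -0.2658  0.2638] rot [179.9   0.2 -11.8]
```

Emit:
arm_command:
  targets:
    - [-5.4,-40.4,1.5,0,0,-6.3]
    - [-0.9,-40.7,1.5,0,0,-6.3]
    - [3.5,-40.6,1.5,0,0,-6.3]
    - [8,-40,1.5,0,0,-6.3]
    - [12.3,-38.8,1.5,0,0,-6.3]
    - [16.5,-37.2,1.5,0,0,-6.3]
    - [20.5,-35.2,1.5,0,0,-6.3]
    - [24.3,-32.7,1.5,0,0,-6.3]

```text
clock: 1.75
position: [0.4523, 0.0729, 0.2518]
tool_rot: [-3.141, 0.002, 0.711]
force: [0.7, 0.0, 0.3]
grip_width: 0.0855
```

```bash
python3 plan.py 0.4415 0.276 0.2 90
```

```text
[[20.7,-26.8,8.6,0,0,-8.2], [24.4,-23.6,8.6,0,0,-8.2], [27.5,-19.9,8.6,0,0,-8.2], [30,-15.7,8.6,0,0,-8.2], [32,-11.3,8.6,0,0,-8.2], [33.2,-6.6,8.6,0,0,-8.2]]
end [0.4415 0.276  0.2   ] left 0.0 t 1.75 F [0.7 0.  0.3] w 0.0855 pos [0.4523 0.0729 0.2518] rot [-1.80e+02  1.00e-01  4.07e+01]
```

Emit:
arm_command:
  targets:
    - [20.7,-26.8,8.6,0,0,-8.2]
    - [24.4,-23.6,8.6,0,0,-8.2]
    - [27.5,-19.9,8.6,0,0,-8.2]
    - [30,-15.7,8.6,0,0,-8.2]
    - [32,-11.3,8.6,0,0,-8.2]
    - [33.2,-6.6,8.6,0,0,-8.2]
    - [0,0,0,0,0,0]

```text
clock: 2.45
position: [0.4361, 0.289, 0.198]
tool_rot: [-3.141, -0.002, 1.615]
force: [-0.5, -1.0, 0.0]
grip_width: 0.0857
```

Run:
```python
from h import *
f=cam("wrist"); save(f,"w1.png",k=1.4); s=f["s"]; print(s["position"],np.degrees(s["tool_rot"]),f["hand_eye"])
hsv=cv2.cvtColor(f["color"],cv2.COLOR_RGB2HSV); m=((hsv[:,:,1]<50)&(hsv[:,:,2]>90)).astype(np.uint8)
for c in cv2.findContours(m,0,1)[0]:
    if cv2.contourArea(c)>1500: e=cv2.fitEllipse(cv2.convexHull(c)); print(e,ray(f,[e[0]],.012).round(4))
```

```text
[0.43609196 0.28897069 0.19800944] [-1.79958858e+02 -9.16687286e-02  9.25155332e+01] [[ 9.99999654e-01  8.20864553e-04  1.37866545e-04 -3.36850364e-04]
 [-8.27575405e-04  9.62779645e-01  2.70286276e-01 -6.78021487e-02]
 [ 8.91333195e-05 -2.70286296e-01  9.62779991e-01 -1.26758449e-01]
 [ 0.00000000e+00  0.00000000e+00  0.00000000e+00  1.00000000e+00]]
((259.4481506347656, 194.72842407226562), (50.18395233154297, 50.73291778564453), 101.96822357177734) [[0.4403 0.2752 0.012 ]]
((723.6961059570312, 124.21461486816406), (61.43077087402344, 323.05029296875), 0.0) [[0.3284 0.8137 0.012 ]]
```

View pics/w1.png

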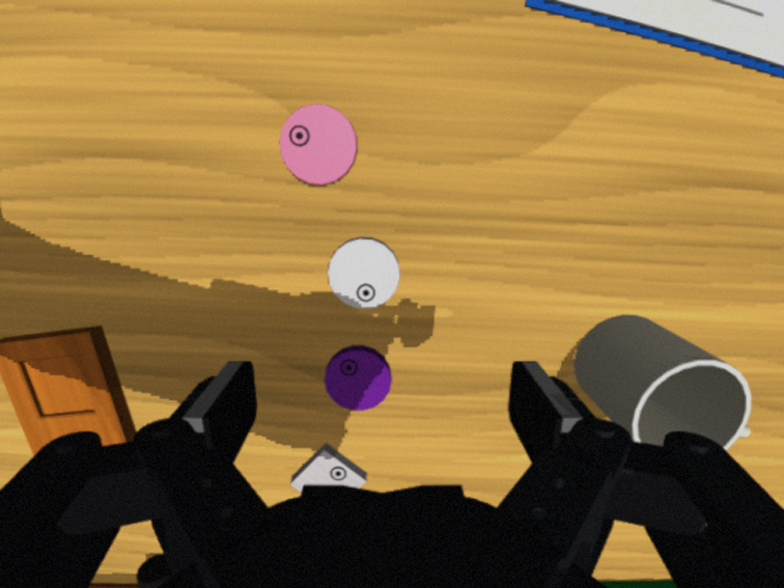

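The wrist view shows the bare disc at view (364,272), at (0.4403, 0.2752), which agrees with the top camera. I'll go down astride it.

```bash
python3 plan.py 0.4405 0.2755 0.04 90 30
```

```text
[[-1.9,0.6,26.4,0,0,0.4], [-1.9,0.6,26.4,0,0,0.4], [-1.9,0.6,26.4,0,0,0.4], [-1.9,0.6,26.4,0,0,0.4], [-1.9,0.6,26.4,0,0,0.4], [-1.9,0.6,26.4,0,0,0.4]]
end [0.4405 0.2755 0.04  ] left 0.0 t 2.5 F [-0.4 -0.7 -0.1] w 0.0851 pos [0.4366 0.287  0.1981] rot [-180.    -0.    92.2]
```

Emit:
arm_command:
  targets:
    - [-1.9,0.6,26.4,0,0,0.4]
    - [-1.9,0.6,26.4,0,0,0.4]
    - [-1.9,0.6,26.4,0,0,0.4]
    - [-1.9,0.6,26.4,0,0,0.4]
    - [-1.9,0.6,26.4,0,0,0.4]
    - [-1.9,0.6,24,0,0,0.4]
    - [0,0,0,0,0,0]
  grip: 75
  grip_force: 30

```text
clock: 3.2
position: [0.4434, 0.269, 0.0379]
tool_rot: [3.139, 0.003, 1.55]
force: [0.4, 0.4, 0.7]
grip_width: 0.0642
```

```bash
python3 plan.py 0.4405 0.2755 0.028 90 4
python3 - <<'E'
from h import *
f=cam("wrist"); s=f["s"]; save(f,"w2.png",k=1.4)
print(np.array2string(f["depth"][330:400:6,150:420:15],precision=3,max_line_width=200))
E
```

```text
[[1.6,-0.8,2.5,0,0,-0.3], [1.6,-0.8,2.5,0,0,-0.3], [1.6,-0.8,2.5,0,0,-0.3], [1.6,-0.7,2.5,0,0,-0.3]]
end [0.4405 0.2755 0.028 ] left 0.0 t 3.2 F [0.4 0.4 0.7] w 0.0642 pos [0.4434 0.269  0.0379] rot [179.9   0.2  88.8]
[[0.078 0.078 0.079 0.192 0.192 0.191 0.191 0.191 0.192 0.192 0.191 0.19  0.19  0.191 0.08  0.079 0.078 0.099]
 [0.076 0.076 0.076 0.077 0.192 0.194 0.193 0.192 0.191 0.188 0.192 0.192 0.192 0.192 0.076 0.078 0.077 0.099]
 [0.074 0.074 0.074 0.073 0.194 0.194 0.193 0.193 0.185 0.184 0.185 0.193 0.193 0.194 0.074 0.075 0.074 0.1  ]
 [0.071 0.072 0.073 0.072 0.195 0.082 0.081 0.188 0.18  0.18  0.081 0.083 0.082 0.072 0.072 0.072 0.072 0.   ]
 [0.07  0.069 0.07  0.069 0.196 0.08  0.079 0.079 0.081 0.081 0.08  0.08  0.08  0.07  0.07  0.071 0.071 0.1  ]
 [0.069 0.069 0.069 0.069 0.077 0.078 0.076 0.076 0.077 0.078 0.077 0.077 0.077 0.068 0.068 0.068 0.069 0.198]
 [0.067 0.067 0.067 0.067 0.074 0.075 0.075 0.074 0.075 0.075 0.074 0.075 0.076 0.067 0.066 0.065 0.066 0.2  ]
 [0.081 0.065 0.066 0.065 0.063 0.072 0.074 0.074 0.073 0.073 0.073 0.073 0.061 0.064 0.065 0.065 0.064 0.2  ]
 [0.202 0.063 0.063 0.06  0.06  0.07  0.07  0.071 0.071 0.071 0.072 0.07  0.06  0.061 0.064 0.063 0.064 0.202]
 [0.205 0.061 0.059 0.059 0.059 0.07  0.069 0.069 0.07  0.07  0.069 0.069 0.059 0.06  0.06  0.06  0.061 0.203]
 [0.205 0.058 0.058 0.057 0.057 0.067 0.068 0.067 0.068 0.068 0.067 0.068 0.058 0.058 0.057 0.058 0.057 0.   ]
 [0.066 0.055 0.056 0.055 0.056 0.056 0.066 0.067 0.066 0.067 0.066 0.066 0.056 0.055 0.056 0.056 0.061 0.206]]
```

View pics/w2.png

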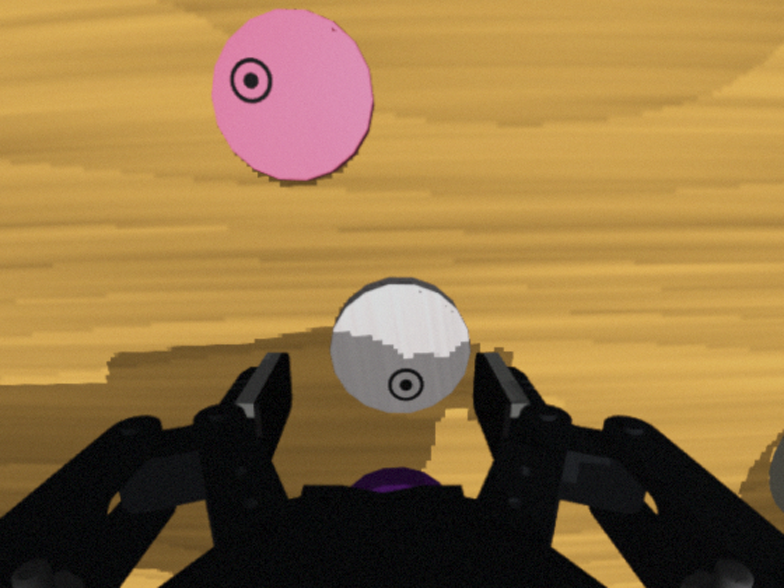

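View: the disc (400,345) sits right of the jaw centre (382), so I shift before going lower, and read the tip position from depth.

Emit:
arm_command:
  targets:
    - [3.2,-1.5,0,0,0,-1.0]
    - [3.2,-1.5,0,0,0,0]
    - [0,0,0,0,0,0]

```text
clock: 3.55
position: [0.4422, 0.277, 0.0428]
tool_rot: [3.135, 0.0, 1.568]
force: [0.4, -0.0, 1.1]
grip_width: 0.0639
```

```bash
cat > tip.py <<'E'
from h import *
f=cam("wrist"); s=f["s"]; d=f["depth"]
v,u=np.nonzero((d>.03)&(d<.16)); 
n=cv2.undistortPoints(np.c_[u,v].astype(float).reshape(-1,1,2),f["K"],f["D"]).reshape(-1,2)
X=np.c_[n,np.ones(len(n))]*d[v,u][:,None]; H=np.array(f["hand_eye"]); Y=(X@H[:3,:3].T+H[:3,3])*1000
k=(abs(Y[:,0])<60)&(abs(Y[:,1])<14)
for sg in(-1,1):
    q=Y[k&(Y[:,0]*sg>5)]; print(len(q),"tip z pct",np.percentile(q[:,2],[90,98,99.5]).round(1), "inner x",np.percentile(abs(q[q[:,2]>0,0]),[2,50]).round(1))
E
python3 tip.py; python3 plan.py 0.4405 0.2755 0.03 90 4
```

```text
16270 tip z pct [-22.8  -1.    5.2] inner x [31.9 32.2]
16509 tip z pct [-23.8  -1.    5.3] inner x [31.5 31.9]
[[-0.3,-0.5,3.2,0.1,0,0], [-0.3,-0.5,3.2,0.1,0,0], [-0.3,-0.5,3.2,0.1,0,0], [-0.3,-0.5,3.2,0.1,0,0]]
end [0.4405 0.2755 0.03  ] left 0.0 t 3.6 F [ 0.6 -0.7  0.5] w 0.0639 pos [0.4424 0.2768 0.0427] rot [179.6   0.   89.8]
```

Emit:
arm_command:
  targets:
    - [-0.4,-1,8,0,0,0]
    - [0,-0.5,8,0,0,0]
    - [0,0,5,0,0,0]
    - [0,0,0,0,0,0]
    - [0,0,0,0,0,0]

```text
clock: 4.1
position: [0.4411, 0.2763, 0.0202]
tool_rot: [3.134, 0.0, 1.567]
force: [0.1, -0.3, -0.6]
grip_width: 0.0639
```

Emit:
arm_command:
  targets:
    - [0,0,2,0,0,0]
    - [0,0,2,0,0,0]

```text
clock: 4.3
position: [0.4412, 0.2764, 0.0162]
tool_rot: [3.134, 0.0, 1.567]
force: [-0.3, 0.6, -0.4]
grip_width: 0.0641
```

Emit:
arm_command:
  targets:
    - [0,0,2,0,0,0]
    - [0,0,2,0,0,0]

```text
clock: 4.5
position: [0.4414, 0.2764, 0.012]
tool_rot: [3.134, -0.0, 1.567]
force: [0.7, 0.2, -1.4]
grip_width: 0.064
```

Emit:
arm_command:
  targets:
    - [0,0,1.5,0,0,0]

```text
clock: 4.6
position: [0.4415, 0.2764, 0.0107]
tool_rot: [3.133, 0.0, 1.567]
force: [-9.7, -9.2, 54.0]
grip_width: 0.0641
```

Emit:
arm_command:
  targets:
    - [0,0,1,0,0,0]

```text
clock: 4.7
position: [0.4415, 0.2765, 0.0107]
tool_rot: [3.132, 0.001, 1.567]
force: [-10.5, -9.9, 51.6]
grip_width: 0.064
```

Emit:
arm_command:
  targets:
    - [0,0,1,0,0,0]

```text
clock: 4.8
position: [0.4414, 0.2765, 0.0108]
tool_rot: [3.131, 0.001, 1.567]
force: [-9.0, -7.3, 33.7]
grip_width: 0.064
```

Contact with the desk is at TCP z 0.0107 (64 mm opening). I back off so that the tips sit about 8 mm up, then grip.

Emit:
arm_command:
  targets:
    - [0,0,-5,0.6,0,0]
    - [0,0,-4.5,0,0,0]
    - [0,0,0,0,0,0]
    - [0,0,0,0,0,0]

```text
clock: 5.2
position: [0.4415, 0.2766, 0.0211]
tool_rot: [3.141, 0.001, 1.567]
force: [-0.1, 0.1, 0.4]
grip_width: 0.0645
```

Emit:
arm_command:
  targets:
    - [0,0,0.6,0,0,0]
    - [0,0,0,0,0,0]
    - [0,0,0,0,0,0]
    - [0,0,0,0,0,0]
    - [0,0,0,0,0,0]
  grip: 40

```text
clock: 5.7
position: [0.4416, 0.2766, 0.0209]
tool_rot: [3.14, 0.002, 1.567]
force: [0.4, -0.8, 6.0]
grip_width: 0.0523
```

Emit:
arm_command:
  targets:
    - [0,0,-10,0,0,0]
    - [0,0,-20,0,0,0]
    - [0,0,-20,0,0,0]
    - [0,0,0,0,0,0]

```text
clock: 6.1
position: [0.4405, 0.2767, 0.0729]
tool_rot: [-3.142, 0.003, 1.568]
force: [-0.3, 0.1, -1.3]
grip_width: 0.0518
```

```bash
python3 plan.py 0.55 0.16 0.22 90
python3 - <<'E'
from h import *
f=cam("wrist");save(f,"w3.png",k=1.2)
E
```

```text
[[-23.4,21.9,-29.4,0,0,0], [-23.4,21.9,-29.4,0,0,0], [-23.3,21.9,-29.4,0,0,0], [-23.3,21.9,-29.4,0,0,0], [-23.3,21.9,-29.4,0,0,0]]
end [0.55 0.16 0.22] left 0.0 t 6.1 F [-0.3  0.1 -1.3] w 0.0518 pos [0.4405 0.2767 0.0729] rot [-180.     0.2   89.9]
```

View pics/w3.png

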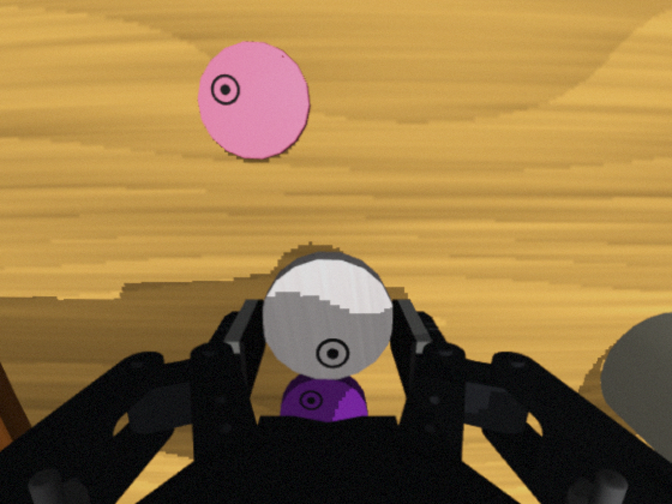

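The disc is held, at view (328,315). I measure its tilt and centre in the tool frame from depth.

```bash
cat > fobtool.py <<'E'
from h import *
f=cam("wrist"); d=f["depth"]; H=np.array(f["hand_eye"])
v,u=np.indices(d.shape).reshape(2,-1)
n=cv2.undistortPoints(np.c_[u,v].astype(float).reshape(-1,1,2),f["K"],f["D"]).reshape(-1,2)
dn=np.c_[n,np.ones(len(n))]@H[:3,:3].T; Y=(dn*d.reshape(-1,1)+H[:3,3])*1000
hsv=cv2.cvtColor(f["color"],cv2.COLOR_RGB2HSV).reshape(-1,3)
k=(abs(Y[:,0])<32)&(abs(Y[:,1])<38)&(abs(Y[:,2]-9)<6)&(hsv[:,2]>75)&(hsv[:,1]<60)
k=k&(d.reshape(-1)>0)
A=np.c_[Y[k,:2],np.ones(k.sum())]; p=np.linalg.lstsq(A,Y[k,2],rcond=None)[0]; 
r=abs(A@p-Y[k,2])<2; p=np.linalg.lstsq(A[r],Y[k,2][r],rcond=None)[0]; print("plane slope deg",np.degrees(p[:2]).round(1),"z0",p[2].round(1),k.sum())
m=cv2.morphologyEx((k*255).astype(np.uint8).reshape(d.shape),cv2.MORPH_OPEN,np.ones((3,3)))
c=max(cv2.findContours(m,0,1)[0],key=cv2.contourArea); 
q=cv2.undistortPoints(c.astype(float).reshape(-1,1,2),f["K"],f["D"]).reshape(-1,2); q=np.c_[q,np.ones(len(q))]@H[:3,:3].T
for z in (8.9,p[2]):
    X=H[:3,3]*1000+q*((z-H[2,3]*1000)/q[:,2])[:,None]
    print("z",z.round(1) if hasattr(z,'round') else z,cv2.fitEllipse(cv2.convexHull(X[:,:2].astype(np.float32).reshape(-1,1,2))), X[:,:2].min(0),X[:,:2].max(0))
E
python3 fobtool.py
```

```text
plane slope deg [ 0.  -0.2] z0 7.8 8561
z 8.9 ((-0.23826348781585693, -0.8834934234619141), (53.11115264892578, 55.29290008544922), 10.627898216247559) [-26.48275503 -28.61263039] [25.77126546 26.23024554]
z 7.8 ((-0.23890292644500732, -1.4232869148254395), (52.68263626098633, 54.84678268432617), 10.627900123596191) [-26.2716476  -28.92869796] [25.56077396 25.47169149]
```

Emit:
arm_command:
  targets:
    - [-23.4,21.9,-29.4,0,0,0]
    - [-23.4,21.9,-29.4,0,0,0]
    - [-23.3,21.9,-29.4,0,0,0]
    - [-23.3,21.9,-29.4,0,0,0]
    - [-15,15,0,0,0,0]
    - [0,0,0,0,0,0]
    - [0,0,0,0,0,0]

```text
clock: 6.9
position: [0.5442, 0.1632, 0.1872]
tool_rot: [-3.132, 0.006, 1.571]
force: [0.1, 0.8, -1.1]
grip_width: 0.0518
```

Run:
```python
from h import *
f=cam("wrist");save(f,"w4.png",k=1.4); print(f["s"]["position"],np.degrees(f["s"]["tool_rot"]))
```

```text
[0.54422572 0.16320142 0.18723929] [-179.44912611    0.35527968   90.01983128]
```

View pics/w4.png

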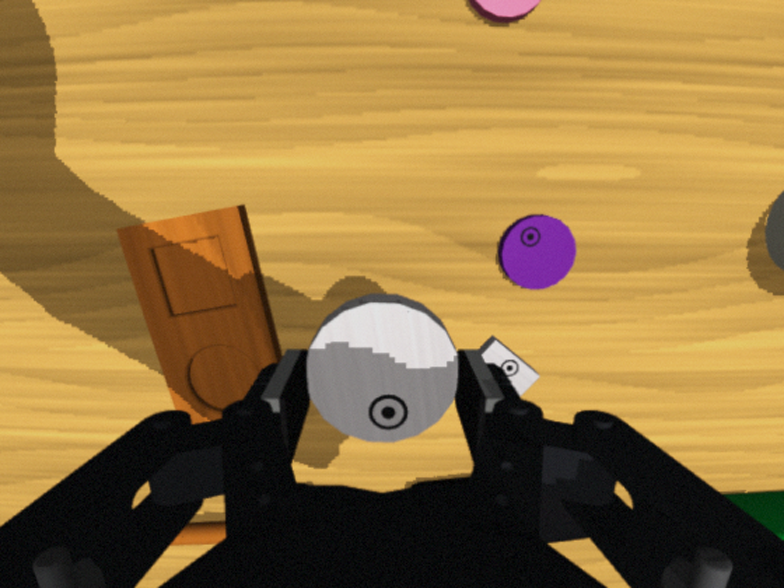

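The picture shows the fob held level (382,370) and the round pocket at view (222,378), partly behind the left finger. I step back for an unobstructed view of the jig.

Emit:
arm_command:
  targets:
    - [-24,-27,0,0,0,0]
    - [-24,-27,0,0,0,0]
    - [0,0,0,0,0,0]
    - [0,0,0,0.5,0.3,0]
    - [0,0,0,0,0,0]

```text
clock: 7.45
position: [0.4847, 0.1174, 0.1847]
tool_rot: [-3.117, 0.001, 1.578]
force: [-0.7, 0.0, -1.1]
grip_width: 0.0519
```

```bash
cat > jig.py <<'E'
from h import *
f=cam("wrist"); save(f,"w5.png",k=1.4); s=f["s"]; print(s["position"],np.degrees(s["tool_rot"]))
hsv=cv2.cvtColor(f["color"],cv2.COLOR_RGB2HSV)
# height map for jig top: points with z in 0.009..0.021
d=f["depth"]; v,u=np.indices(d.shape).reshape(2,-1)
pts=np.c_[u,v].astype(float)
n=cv2.undistortPoints(pts.reshape(-1,1,2),f["K"],f["D"]).reshape(-1,2)
W=f["c"]+(np.c_[n,np.ones(len(n))]*d.reshape(-1,1))@f["Rcw"].T
m=((hsv[:,:,0]<17)&(hsv[:,:,1]>150)&(W[:,2].reshape(d.shape)<.03)).astype(np.uint8)
m=cv2.morphologyEx(m,cv2.MORPH_CLOSE,np.ones((7,7))); cs=cv2.findContours(m,0,1)[0]; c=max(cs,key=cv2.contourArea)
X=ray(f,c.reshape(-1,2),.016)[:,:2]
r=cv2.minAreaRect((X*1000).astype(np.float32)); print("rect",r); 
ov=f["color"].copy(); cv2.drawContours(ov,[c],-1,(255,0,0),1)
# rectified top-down patch of jig top plane, 0.25 mm/px, around pocket
x0,y0=0.626,0.039; N=320; g=np.arange(N)*.25e-3-.04
gx,gy=np.meshgrid(x0+g,y0+g,indexing="ij"); P=proj(f,np.c_[gx.ravel(),gy.ravel(),np.full(gx.size,.016)]).astype(np.float32).reshape(N,N,2)
patch=cv2.remap(f["color"],P[:,:,0],P[:,:,1],cv2.INTER_CUBIC); gr=cv2.GaussianBlur(cv2.cvtColor(patch,cv2.COLOR_RGB2GRAY),(5,5),0)
h=cv2.HoughCircles(gr,cv2.HOUGH_GRADIENT,1,20,param1=60,param2=12,minRadius=108,maxRadius=120)
if h is not None:
    for a in h[0][:3]: print("circle xy",x0-.04+a[1]*.25e-3,y0-.04+a[0]*.25e-3,"r mm",a[2]*.25); cv2.circle(patch,(int(a[0]),int(a[1])),int(a[2]),(0,255,0),1)
cv2.imwrite("pics/patch.png",np.hstack([cv2.resize(ov,(600,450)),cv2.copyMakeBorder(patch,0,130,0,0,0)])[:,:,::-1][:, -780:] if 0 else np.hstack([cv2.resize(ov,(480,360)),cv2.copyMakeBorder(patch,0,40,0,0,0)])[:,:,::-1])
E
python3 jig.py
```

```text
[0.48474201 0.11736387 0.18471163] [-1.78584630e+02  4.12784949e-02  9.04280777e+01]
rect ((544.2996826171875, 25.949642181396484), (91.00145721435547, 94.59161376953125), 10.352473258972168)
```

View pics/patch.png

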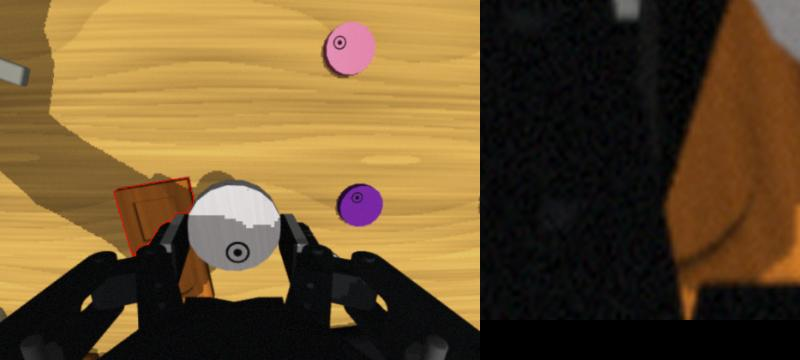

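I had the picture's up direction reversed: up is −x here, and the fob hides the pocket at view (200,220). So I move to +x.

Emit:
arm_command:
  targets:
    - [-5,40,0,-1.4,0,0]
    - [-6,40,0,0,0,0]
    - [-6,40,0,0,0,0]
    - [-6,35,0,0,0,0]
    - [0,0,0,0,0,0]
    - [0,0,0,0,0,0]

```text
clock: 8.1
position: [0.6465, 0.1003, 0.1813]
tool_rot: [-3.141, -0.001, 1.584]
force: [-1.2, 0.6, 0.3]
grip_width: 0.0516
```

```bash
python3 jig.py
```

```text
[0.64648241 0.10028655 0.18134862] [-1.79966568e+02 -5.37220322e-02  9.07385100e+01]
rect ((586.9525756835938, 32.550498962402344), (170.7135467529297, 91.28934478759766), 9.850530624389648)
circle xy 0.627125 0.039625004 r mm 29.575
```

View pics/patch.png

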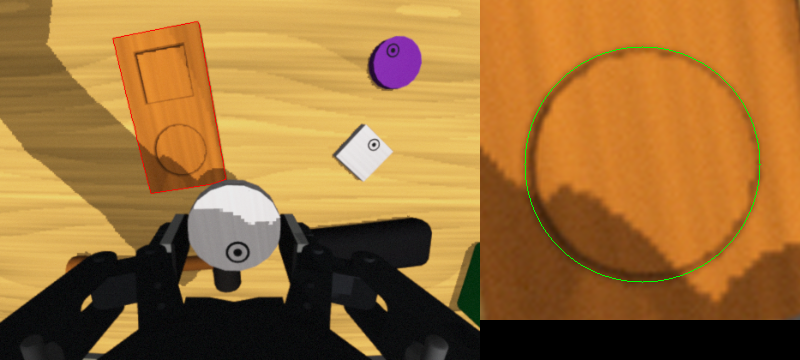

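The circle fit gives (0.6271, 0.0396) and the rectangle gives (0.6273, 0.0396), so they agree. With the fob 1 mm off the tool centre, the TCP target is (0.6283, 0.0398).

```bash
python3 plan.py 0.6283 0.0398 0.08 90 25
```

```text
[[-12,-3.8,20.3,0,0,0.1], [-12,-3.7,20.3,0,0,0.1], [-12,-3.7,20.3,0,0,0.1], [-12,-3.7,20.3,0,0,0.1], [-12,-3.6,20.3,0,0,0.1]]
end [0.6283 0.0398 0.08  ] left 0.0 t 8.15 F [-1.1 -0.4 -1.5] w 0.052 pos [0.6464 0.1    0.1814] rot [-180.    -0.    90.7]
```

Emit:
arm_command:
  targets:
    - [-12,-3.8,20,0,0,0.1]
    - [-12,-3.7,20,0,0,0.1]
    - [-12,-3.7,20,0,0,0.1]
    - [-12,-3.7,20,0,0,0.1]
    - [-11,-3.2,18,0,0,0.1]
    - [0,0,0,0,0,0]
    - [0,0,0,0,0,0]

```text
clock: 8.85
position: [0.625, 0.0441, 0.0821]
tool_rot: [3.141, -0.002, 1.582]
force: [0.2, 0.0, 0.3]
grip_width: 0.0521
```

```bash
python3 plan.py 0.6283 0.0398 0.05 90 10; python3 fobtool.py
```

```text
[[-1.1,0.8,8,0,0,0.2], [-1.1,0.8,8,0,0,0.2], [-1.1,0.8,8,0,0,0.2], [-1.1,0.8,8,0,0,0.2]]
end [0.6283 0.0398 0.05  ] left 0.0 t 8.85 F [0.2 0.  0.3] w 0.0521 pos [0.625  0.0441 0.0821] rot [ 1.80e+02 -1.00e-01  9.06e+01]
plane slope deg [-0.  -0.2] z0 7.9 8627
z 8.9 ((-0.25360730290412903, -1.1090445518493652), (53.244056701660156, 55.40180969238281), 5.423792839050293) [-26.48473028 -28.61857407] [25.82537677 26.22021527]
z 7.9 ((-0.2532203197479248, -1.619997501373291), (52.83519744873047, 54.97323989868164), 5.522188186645508) [-26.28373224 -28.91947537] [25.62454631 25.49806099]
```

Emit:
arm_command:
  targets:
    - [-2,1.8,8,0,0,0.6]
    - [-1.5,1.2,8,0,0,0]
    - [-0.5,0.5,8,0,0,0]
    - [0,0,7,0,0,0]
    - [0,0,0,0,0,0]
    - [0,0,0,0,0,0]

```text
clock: 9.5
position: [0.63, 0.0423, 0.0504]
tool_rot: [3.138, -0.003, 1.572]
force: [0.1, 0.1, -0.3]
grip_width: 0.0519
```

Emit:
arm_command:
  targets:
    - [-2.5,-1.5,3,0,0,0]
    - [0,0,3,0,0,0]
    - [0,0,3,0,0,0]
    - [0,0,0,0,0,0]
    - [0,0,0,0,0,0]

```text
clock: 10.0
position: [0.6286, 0.0395, 0.0411]
tool_rot: [3.138, -0.003, 1.572]
force: [-0.6, 0.3, -0.9]
grip_width: 0.0519
```

Emit:
arm_command:
  targets:
    - [0,0,2,0,0,0]
    - [0,0,1.5,0,0,0]

```text
clock: 10.2
position: [0.6288, 0.0396, 0.0377]
tool_rot: [3.137, -0.003, 1.572]
force: [0.3, -0.0, -1.3]
grip_width: 0.0519
```

Emit:
arm_command:
  targets:
    - [0,0,1.5,0,0,0]

```text
clock: 10.3
position: [0.6288, 0.0396, 0.0361]
tool_rot: [3.137, -0.003, 1.572]
force: [0.6, 0.3, -1.1]
grip_width: 0.0517
```

Emit:
arm_command:
  targets:
    - [0,0,1.5,0,0,0]

```text
clock: 10.4
position: [0.6288, 0.0397, 0.0345]
tool_rot: [3.137, -0.003, 1.572]
force: [0.3, 0.2, -0.5]
grip_width: 0.0517
```

The disc has gone below the rim level freely, so it is entering the pocket.

Emit:
arm_command:
  targets:
    - [0,0,1.5,0,0,0]

```text
clock: 10.5
position: [0.6288, 0.0397, 0.0329]
tool_rot: [3.137, -0.003, 1.572]
force: [0.4, 0.6, -0.2]
grip_width: 0.0519
```

Emit:
arm_command:
  targets:
    - [0,0,1,0,0,0]

```text
clock: 10.6
position: [0.6288, 0.0397, 0.0317]
tool_rot: [3.137, -0.003, 1.572]
force: [0.6, 0.3, -1.1]
grip_width: 0.052
```

Emit:
arm_command:
  targets:
    - [0,0,0.7,0,0,0]

```text
clock: 10.7
position: [0.6289, 0.0397, 0.031]
tool_rot: [3.137, -0.003, 1.572]
force: [-3.4, -0.3, 10.5]
grip_width: 0.0519
```

Contact with the floor is at 0.031, just where a seated fob should meet it. Release, then rise.

Emit:
arm_command:
  targets:
    - [0,0,-0.4,0,0,0]
    - [0,0,0,0,0,0]
    - [0,0,0,0,0,0]
    - [0,0,0,0,0,0]
  grip: 75

```text
clock: 11.1
position: [0.629, 0.0398, 0.0316]
tool_rot: [3.137, -0.003, 1.572]
force: [0.2, -0.4, 0.2]
grip_width: 0.064
```

Emit:
arm_command:
  targets:
    - [0,0,-8,0,0,0]
    - [0,0,-30,0,0,0]
    - [0,0,-45,0,0,0]
    - [0,20,-45,0,0,0]
    - [0,30,-30,0,0,0]
    - [0,10,0,0,0,0]
    - [0,0,0,0,0,0]

```text
clock: 11.8
position: [0.6889, 0.0399, 0.1997]
tool_rot: [3.137, -0.005, 1.574]
force: [0.2, -0.2, -1.4]
grip_width: 0.0643
```

```bash
cat > mark.py <<'E'
from h import *
f=cam("wrist"); s=f["s"]; print(s["position"].round(4),np.degrees(s["tool_rot"]).round(2),s["grip_width"])
x0,y0=0.627,0.0396; N=320; g=np.arange(N)*.25e-3-.04
gx,gy=np.meshgrid(x0+g,y0+g,indexing="ij"); P=proj(f,np.c_[gx.ravel(),gy.ravel(),np.full(gx.size,.022)]).astype(np.float32).reshape(N,N,2)
p=cv2.remap(f["color"],P[:,:,0],P[:,:,1],cv2.INTER_CUBIC); hsv=cv2.cvtColor(p,cv2.COLOR_RGB2HSV)
m=((hsv[:,:,1]<70)&(hsv[:,:,2]>70)).astype(np.uint8); c=max(cv2.findContours(m,0,1)[0],key=cv2.contourArea)
xy=lambda q:(x0-.04+q[1]*.25e-3,y0-.04+q[0]*.25e-3)
e=cv2.fitEllipse(cv2.convexHull(c)); print("fob",xy(e[0]),np.array(e[1])*.25)
disc=cv2.drawContours(np.zeros_like(m),[cv2.convexHull(c)],-1,1,-1); disc=cv2.erode(disc,np.ones((9,9)))
dk=(disc>0)&(hsv[:,:,2]<70); n,l,st,ce=cv2.connectedComponentsWithStats(dk.astype(np.uint8))
for i in range(1,n):
    if st[i,4]>60: print("dark",xy(ce[i]),st[i,2:]*.25)
d=f["depth"]; pc=np.array([d[int(v),int(u)] for u,v in P[100:220:10,100:220:10].reshape(-1,2)])
cv2.imwrite("pics/mark.png",cv2.resize(p,None,fx=1.5,fy=1.5)[:,:,::-1])
W=[]
for u,v in P[60:260:8,60:260:8].reshape(-1,2):
    n2=cv2.undistortPoints(np.array([[[round(u),round(v)]]],float),f["K"],f["D"]).ravel(); W.append(f["c"]+f["Rcw"]@(np.r_[n2,1]*d[round(v),round(u)]))
W=np.array(W); A=np.c_[W[:,:2]-[x0,y0],np.ones(len(W))]; k=abs(W[:,2]-.022)<.004
q=np.linalg.lstsq(A[k],W[k,2],rcond=None)[0]; print("top plane slope deg",np.degrees(q[:2]).round(2),"z",q[2].round(4),k.sum())
E
python3 mark.py
```

```text
[0.6889 0.0399 0.1997] [179.76  -0.26  90.18] 0.06434995732325964
fob (0.6285123252868652, 0.03946940383911133) [53.60339355 54.02514267]
dark (np.float64(0.6424623655913978), np.float64(0.041600000000000005)) [ 2.75  2.75 23.25]
top plane slope deg [-0.53  0.15] z 0.0231 528
```

View pics/mark.png

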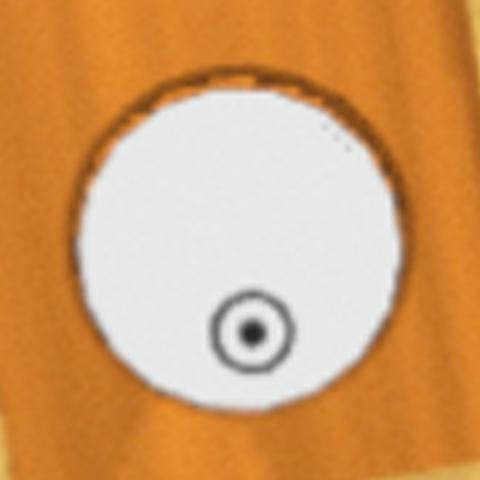

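The crop shows the fob flat in the pocket with its mark at crop (252,332). The fob centre is (0.6285, 0.0395) and the mark (0.6425, 0.0416), 14.1 mm apart as it should be. Next, the punch.

```bash
python3 plan.py 0.53 -0.28 0.28 0 45
```

```text
[[-29,-14.5,-7.5,0,0,8.2], [-30.8,-10.2,-7.5,0,0,8.2], [-31.9,-5.7,-7.4,0,0,8.2], [-32.4,-1.1,-7.4,0,0,8.2], [-32.2,3.6,-7.4,0,0,8.2], [-31.4,8.1,-7.4,0,0,8.2], [-29.9,12.5,-7.4,0,0,8.2], [-27.9,16.7,-7.3,0,0,8.2]]
end [ 0.5732 -0.1927  0.2581] left 0.0998 t 11.85 F [-0.9 -0.3  0.8] w 0.0638 pos [0.6885 0.04   0.1998] rot [179.8  -0.3  90.2]
```

Emit:
arm_command:
  targets:
    - [-29,-14.5,-7.5,0,0,8.2]
    - [-30.8,-10.2,-7.5,0,0,8.2]
    - [-31.9,-5.7,-7.4,0,0,8.2]
    - [-32.4,-1.1,-7.4,0,0,8.2]
    - [-32.2,3.6,-7.4,0,0,8.2]
    - [-31.4,8.1,-7.4,0,0,8.2]
    - [-29.9,12.5,-7.4,0,0,8.2]
    - [-27.9,16.7,-7.3,0,0,8.2]
  grip: 100

```text
clock: 12.65
position: [0.5576, -0.193, 0.2536]
tool_rot: [-3.13, 0.004, 0.395]
force: [0.3, 0.6, -0.1]
grip_width: 0.0854
```

```bash
python3 plan.py 0.53 -0.28 0.28 0 45
```

```text
[[-19.7,23.1,-9,-0.2,0.1,7.5], [-16.5,25.5,-8.9,-0.2,0.1,7.5], [-12.9,27.5,-8.9,-0.2,0.1,7.5]]
end [ 0.53 -0.28  0.28] left 0.0 t 12.65 F [ 0.3  0.6 -0.1] w 0.0854 pos [ 0.5576 -0.193   0.2536] rot [-179.3    0.2   22.6]
```

Emit:
arm_command:
  targets:
    - [-17,23,-9,-0.2,0.1,7.5]
    - [-14,25,-8.9,-0.2,0.1,7.5]
    - [-10,20,-8.9,-0.2,0.1,7.5]
    - [0,0,0,0,0,0]
    - [0,0,0,0,0,0]

```text
clock: 13.15
position: [0.5274, -0.2757, 0.2793]
tool_rot: [3.141, 0.007, -0.026]
force: [0.3, 1.0, -0.8]
grip_width: 0.0855
```

Run:
```python
from h import *
f=cam("wrist");save(f,"w6.png",k=1.4);s=f["s"]; print(s["position"],np.degrees(s["tool_rot"]))
np.savez("w6.npz",color=f["color"],depth=f["depth"],K=f["K"],D=f["D"],Rcw=f["Rcw"],c=f["c"])
for X in [(.529,-.262,.14),(.529,-.262,.067)]: print(proj(f,[X])*1.4)
```

```text
[ 0.52738214 -0.27567447  0.27925622] [179.94769464   0.40302494  -1.49129173]
[[384.25944192 262.50503137]]
[[384.36198419 244.03260943]]
```

View pics/w6.png

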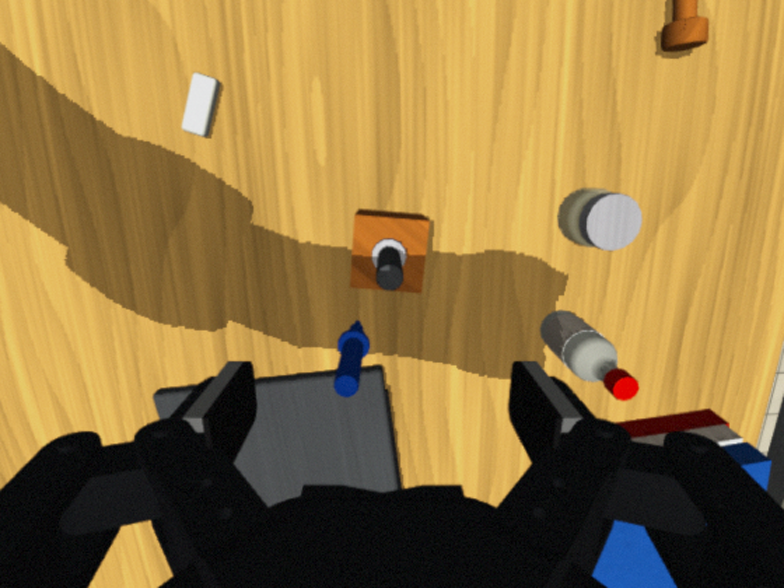

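The wrist view shows the dark punch upright in its stand: handle top at (390,276), collar at (390,256). The blue one is at (348,365). I compute the axis from the handle's top points and the stand's top face.

Run:
```python
from h import *
f=dict(np.load("w6.npz")); d=f["depth"]
v,u=np.indices(d.shape).reshape(2,-1)
n=cv2.undistortPoints(np.c_[u,v].astype(float).reshape(-1,1,2),f["K"],f["D"]).reshape(-1,2)
W=f["c"]+(np.c_[n,np.ones(len(n))]*d.reshape(-1,1))@f["Rcw"].T
near=np.linalg.norm(W[:,:2]-[.528,-.268],axis=1)<.05
hsv=cv2.cvtColor(f["color"],cv2.COLOR_RGB2HSV)
t=near&(W[:,2]>.13)&(W[:,2]<.15); print("top",t.sum(),W[t].mean(0),W[t].min(0),W[t].max(0))
print("px view top",(390,276),ray(f,[[390/1.4,276/1.4]],.14),"collar",ray(f,[[390/1.4,256/1.4]],.067))
def ell(m,z):
    c=max(cv2.findContours(m,0,1)[0],key=cv2.contourArea); X=ray(f,c.reshape(-1,2),z)[:,:2]*1000
    return cv2.fitEllipse(cv2.convexHull(X.astype(np.float32)))
print("top ell",ell(t.astype(np.uint8).reshape(d.shape),.14))
m=((near&(W[:,2]>.056)&(W[:,2]<.16)).astype(np.uint8)).reshape(d.shape)
s=m*((hsv[:,:,0]<17)&(hsv[:,:,1]>140)).astype(np.uint8); s=cv2.morphologyEx(s|m,cv2.MORPH_OPEN,np.ones((3,3)))
c=max(cv2.findContours(s,0,1)[0],key=cv2.contourArea); print("stand",cv2.minAreaRect((ray(f,c.reshape(-1,2),.06)[:,:2]*1000).astype(np.float32)))
b=((hsv[:,:,0]>105)&(hsv[:,:,0]<130)&(hsv[:,:,1]>120)).reshape(-1)&(np.linalg.norm(W[:,:2]-[.5,-.34],axis=1)<.05); print("blue",W[b].mean(0),W[b].min(0),W[b].max(0))
```

```text
top 333 [ 0.53163731 -0.26994731  0.14026898] [ 0.52300777 -0.27888301  0.13018544] [ 0.54024777 -0.26237108  0.14356434]
px view top (390, 276) [[ 0.5324391 -0.2708172  0.14     ]] collar [[ 0.53327886 -0.27174628  0.067     ]]
top ell ((531.708984375, -270.0259704589844), (17.601106643676758, 18.84567642211914), 171.3356475830078)
stand ((531.6806030273438, -271.10443115234375), (60.76092529296875, 60.213134765625), 83.84522247314453)
blue [ 0.50094387 -0.34480759  0.10076243] [ 0.48741943 -0.35940965  0.00884854] [ 0.51302226 -0.33591391  0.13725388]
```

```bash
python3 plan.py 0.5318 -0.2705 0.165 0 30
```

```text
[[1.3,-1.4,28.6,0,0.1,-0.4], [1.2,-1.4,28.6,0,0.1,-0.4], [1.2,-1.4,28.6,0,0.1,-0.4], [1.1,-1.3,28.6,0,0.1,-0.4]]
end [ 0.5318 -0.2705  0.165 ] left 0.0 t 13.2 F [-0.4 -0.7  1. ] w 0.0853 pos [ 0.5274 -0.2758  0.2793] rot [179.9   0.4  -1.5]
```

Emit:
arm_command:
  targets:
    - [1.3,-1.4,28.6,0,0.1,-0.4]
    - [1.2,-1.4,28.6,0,0.1,-0.4]
    - [1.2,-1.4,28.6,0,0.1,-0.4]
    - [1,-1,26,0,0.1,-0.4]
    - [0,0,0,0,0,0]
    - [0,0,0,0,0,0]

```text
clock: 13.8
position: [0.5321, -0.2635, 0.1627]
tool_rot: [-3.138, 0.001, 0.019]
force: [-0.1, -0.2, 1.6]
grip_width: 0.0857
```

```bash
python3 plan.py 0.5318 -0.2705 0.1 0 20
```

```text
[[-0.1,1.8,15.7,0,0,0.3], [-0.1,1.8,15.7,0,0,0.3], [-0.1,1.8,15.7,0,0,0.3], [-0.1,1.8,15.7,0,0,0.3]]
end [ 0.5318 -0.2705  0.1   ] left 0.0 t 13.8 F [-0.1 -0.2  1.6] w 0.0857 pos [ 0.5321 -0.2635  0.1627] rot [-1.798e+02  1.000e-01  1.100e+00]
```

Emit:
arm_command:
  targets:
    - [0,3.5,10,0,0,0.3]
    - [0,2,16,0,0,0.3]
    - [0,0,16,-0.2,0,0.3]
    - [0,0,14,0,0,0]
    - [0,0,4,0,0,0]
    - [0,0,0,0,0,0]
    - [0,0,0,0,0,0]

```text
clock: 14.5
position: [0.5337, -0.2701, 0.1013]
tool_rot: [3.139, -0.003, 0.002]
force: [-0.3, -0.6, 0.1]
grip_width: 0.085
```

Emit:
arm_command:
  targets:
    - [-1.7,0.3,0,0.1,0.1,0]
    - [0,0,0,0,0,0]
    - [0,0,0,0,0,0]

```text
clock: 14.8
position: [0.5324, -0.2709, 0.1026]
tool_rot: [3.14, -0.007, 0.002]
force: [-0.1, -0.5, -0.3]
grip_width: 0.0853
```

Emit:
arm_command:
  targets:
    - [0,0,0,0,0,0]
    - [0,0,0,0,0,0]
    - [0,0,0,0,0,0]
    - [0,0,0,0,0,0]
    - [0,0,0,0,0,0]
    - [0,0,0,0,0,0]
    - [0,0,0,0,0,0]
    - [0,0,0,0,0,0]
  grip: 0
  grip_force: 60

```text
clock: 15.6
position: [0.5326, -0.271, 0.1032]
tool_rot: [3.14, -0.007, 0.002]
force: [-0.7, 0.1, 1.6]
grip_width: 0.0165
```

Gripped. Tip to TCP distance is 98.2 mm. Lift straight up.

Emit:
arm_command:
  targets:
    - [0,0,-10,0,0,0]
    - [0,0,-20,0,0,0]
    - [0,0,-25,0,0,0]
    - [0,0,-30,0,0,0]
    - [0,0,-30,0,0,0]
    - [0,0,-10,0,0,0]
    - [0,0,0,0,0,0]

```text
clock: 16.3
position: [0.531, -0.27, 0.2353]
tool_rot: [3.141, -0.006, 0.003]
force: [0.5, -0.1, -1.3]
grip_width: 0.0164
```

```bash
python3 plan.py 0.6 -0.05 0.24 0 40
cat > punch.py <<'E'
from h import *
f=cam("wrist"); d=f["depth"]; H=np.array(f["hand_eye"])
v,u=np.indices(d.shape).reshape(2,-1)
n=cv2.undistortPoints(np.c_[u,v].astype(float).reshape(-1,1,2),f["K"],f["D"]).reshape(-1,2)
Y=((np.c_[n,np.ones(len(n))]*d.reshape(-1,1))@H[:3,:3].T+H[:3,3])*1000
for a,b in [(-38,-20),(24,38),(45,75),(80,98)]:
    k=(abs(Y[:,0])<20)&(abs(Y[:,1])<25)&(Y[:,2]>a)&(Y[:,2]<b)&(d.reshape(-1)>0)
    if k.sum()>5: print((a,b),k.sum(),"x mid",((np.percentile(Y[k,0],2)+np.percentile(Y[k,0],98))/2).round(1),"x ext",np.ptp(Y[k,0]).round(1),"y",np.percentile(Y[k,1],[2,50]).round(1))
s=f["s"]; print(s["position"].round(4),np.degrees(s["tool_rot"]).round(2)); save(f,"punch.png",k=1.2)
E
python3 punch.py
```

```text
[[11.6,-36.6,-0.7,0,-0.1,0], [11.6,-36.6,-0.7,0,-0.1,0], [11.6,-36.6,-0.8,0,-0.1,0], [11.6,-36.6,-0.8,0,-0.1,0], [11.5,-36.7,-0.8,0,-0.1,0], [11.5,-36.7,-0.8,0,-0.1,0]]
end [ 0.6  -0.05  0.24] left 0.0 t 16.3 F [ 0.5 -0.1 -1.3] w 0.0164 pos [ 0.531  -0.27    0.2353] rot [180.   -0.3   0.2]
(-38, -20) 4234 x mid 0.0 x ext 39.9 y [-13.1  -7. ]
(24, 38) 790 x mid 0.0 x ext 26.3 y [-13.2  -7.9]
(45, 75) 74 x mid 0.0 x ext 11.7 y [-6.7 -5.8]
(80, 98) 15 x mid 0.1 x ext 4.5 y [-2.9 -2.6]
[ 0.531  -0.27    0.2353] [ 1.7998e+02 -3.5000e-01  1.7000e-01]
```

The punch hangs straight: tip at tool (0.1, 0.1). I carry it over to the fob.

Emit:
arm_command:
  targets:
    - [14,-40,0,0,0,0]
    - [15,-40,0,0,0,0]
    - [15,-40,0,0,0,0]
    - [15,-40,0,0,0,0]
    - [15,-40,0,0,0,0]
    - [15,-40,0,0,0,0]
    - [12,-35,0,0,0,0]
    - [0,0,0,0,0,0]

```text
clock: 17.15
position: [0.63, 0.0143, 0.2219]
tool_rot: [-3.14, 0.01, -0.001]
force: [-0.6, -0.8, -1.9]
grip_width: 0.0165
```

```bash
python3 plan.py 0.642 0.0416 0.145 0 30
```

```text
[[4.3,-9,25.6,0,0.2,0], [4.2,-9.1,25.6,0,0.2,0], [4.1,-9.1,25.6,0,0.2,0]]
end [0.642  0.0416 0.145 ] left 0.0 t 17.15 F [-0.6 -0.8 -1.9] w 0.0165 pos [0.63   0.0143 0.2219] rot [-1.799e+02  6.000e-01 -1.000e-01]
```

Emit:
arm_command:
  targets:
    - [4,-7,20,0,0.2,0]
    - [4,-7,20,0,0.2,0]
    - [3,-7,20,0,0.2,0]
    - [0,-2,12,0,0,0]
    - [0,0,0,0,0,0]
    - [0,0,0,0,0,0]

```text
clock: 17.75
position: [0.6376, 0.0389, 0.1401]
tool_rot: [-3.14, 0.009, 0.002]
force: [-0.4, -0.8, -0.9]
grip_width: 0.017
```

```bash
python3 plan.py 0.642 0.0416 0.135 0 10; python3 punch.py; python3 mark.py
```

```text
[[4.5,-2.7,5,-0.1,0.5,0.1]]
end [0.642  0.0416 0.135 ] left 0.0 t 17.75 F [-0.4 -0.8 -0.9] w 0.017 pos [0.6376 0.0389 0.1401] rot [-1.799e+02  5.000e-01  1.000e-01]
(-38, -20) 4253 x mid 0.0 x ext 39.9 y [-13.1  -6.9]
(24, 38) 788 x mid 0.0 x ext 26.2 y [-13.2  -7.9]
(45, 75) 70 x mid 0.1 x ext 11.7 y [-6.3 -5.8]
(80, 98) 15 x mid 0.0 x ext 4.5 y [-3.2 -2.7]
[0.6376 0.0389 0.1401] [-1.7993e+02  5.1000e-01  1.0000e-01]
[0.6376 0.0387 0.1402] [-1.7994e+02  5.0000e-01  9.0000e-02] 0.01667114842768522
fob (0.6306510848999023, 0.028941430664062504) [58.75217056 77.55870056]
dark (np.float64(0.6354357854094695), np.float64(0.006749105872790086)) [  15.25   32.75 1230.25]
dark (np.float64(0.6372658333333333), np.float64(0.02857027777777778)) [  9.75  15.5  225.  ]
dark (np.float64(0.6424477124183006), np.float64(0.04084673202614379)) [ 3.25  3.75 38.25]
dark (np.float64(0.6532765957446808), np.float64(0.0045601063829787255)) [ 3.    4.25 23.5 ]
top plane slope deg [0.45 0.32] z 0.0231 449
```

View pics/punch.png

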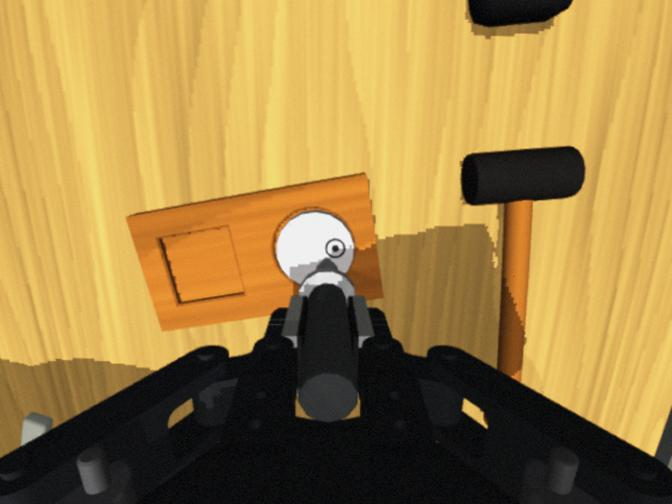

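The mark is seen at view (335,247), at (0.6424, 0.0408), agreeing with the earlier reading to 1 mm. The punch tip is at (327,265). I align over it and stand upright before going down.

Emit:
arm_command:
  targets:
    - [2.5,-1.2,1,0,0.5,0]
    - [2.3,-1.3,1,0,0,0]
    - [0,0,1,0,0,0]
    - [0,0,0,0,0,0]
    - [0,0,0,0,0,0]

```text
clock: 18.35
position: [0.6442, 0.0405, 0.1399]
tool_rot: [-3.141, -0.005, -0.0]
force: [0.3, -0.0, -1.6]
grip_width: 0.0166
```

Emit:
arm_command:
  targets:
    - [-1.6,-0.7,3,0,-0.2,0]
    - [0,0,4,0,0,0]
    - [0,0,4,0,0,0]
    - [0,0,0,0,0,0]
    - [0,0,0,0,0,0]

```text
clock: 18.85
position: [0.6423, 0.0412, 0.1276]
tool_rot: [-3.141, -0.001, 0.0]
force: [0.3, -0.7, -1.8]
grip_width: 0.0166
```

Emit:
arm_command:
  targets:
    - [0,0,2,0,0,0]
    - [0,0,2,0,0,0]
    - [0,0,2,0,0,0]

```text
clock: 19.15
position: [0.6425, 0.0412, 0.1215]
tool_rot: [-3.141, -0.001, -0.0]
force: [-0.3, -0.2, -1.3]
grip_width: 0.0164
```

Emit:
arm_command:
  targets:
    - [0,0,1.5,0,0,0]

```text
clock: 19.25
position: [0.6424, 0.0412, 0.1198]
tool_rot: [-3.141, -0.001, -0.0]
force: [-0.3, 0.0, 0.5]
grip_width: 0.0165
```

Emit:
arm_command:
  targets:
    - [0,0,1,0,0,0]

```text
clock: 19.35
position: [0.6425, 0.0412, 0.1187]
tool_rot: [-3.141, -0.001, -0.0]
force: [-0.8, -0.5, 0.8]
grip_width: 0.0167
```

Emit:
arm_command:
  targets:
    - [0,0,1.2,0,0,0]
    - [0,0,1.2,0,0,0]
    - [0,0,0,0,0,0]

```text
clock: 19.65
position: [0.6425, 0.0413, 0.1164]
tool_rot: [-3.141, -0.002, -0.0]
force: [-0.8, -0.5, 2.2]
grip_width: 0.0165
```

Emit:
arm_command:
  targets:
    - [0,0,1,0,0,0]
    - [0,0,0,0,0,0]
    - [0,0,0,0,0,0]

```text
clock: 19.95
position: [0.6426, 0.0413, 0.1156]
tool_rot: [-3.141, -0.002, -0.0]
force: [-1.1, 0.1, 3.0]
grip_width: 0.0169
```

Force 3.0 N plus the 1.4 N punch weight gives 4.4 N, about half way in. I've used all 12 views, so the last checks are numeric.

Emit:
arm_command:
  targets:
    - [0,0,0,0,0,0]
    - [0,0,0,0,0,0]
    - [0,0,0,0,0,0]
    - [0,0,0,0,0,0]

```text
clock: 20.35
position: [0.6426, 0.0413, 0.1158]
tool_rot: [-3.141, -0.002, -0.0]
force: [-1.0, -0.1, 2.4]
grip_width: 0.0166
```

```bash
python3 punch.py
python3 - <<'E'
from h import *
F=[]
for i in range(4):
    f=cam("wrist"); F.append(f["s"]["force"]); z=f["s"]["position"]
print(np.mean(F,0).round(2),z,np.degrees(bot.observe()["tool_rot"]))
# tip contact vs fob visible region: fob centre by white mask, at z .022
hsv=cv2.cvtColor(f["color"],cv2.COLOR_RGB2HSV); m=((hsv[:,:,1]<60)&(hsv[:,:,2]>130)).astype(np.uint8)
m[:, :]*=1; u,v=proj(f,[(.6275,.05,.022)])[0].astype(int); n,l=cv2.connectedComponents(m); k=(l==l[v,u]) if l[v,u] else None
if k is not None:
    X=ray(f,np.argwhere(k)[:,::-1],.022); print("fob visible x ext",X[:,0].min(),X[:,0].max(),"y max",X[:,1].max())
E
```

```text
(-38, -20) 4215 x mid -0.0 x ext 39.9 y [-13.2  -6.9]
(24, 38) 782 x mid 0.0 x ext 26.7 y [-13.1  -7.8]
(45, 75) 70 x mid -0.2 x ext 11.6 y [-6.4 -5.8]
(80, 98) 1589 x mid -1.4 x ext 39.7 y [-24.3  -8.6]
[0.6426 0.0413 0.1158] [-1.7996e+02 -1.1000e-01 -0.0000e+00]
[-1.05  0.17  2.85] [0.64261793 0.04127936 0.11572027] [-1.79951056e+02 -1.13099071e-01 -6.47223177e-03]
fob visible x ext 0.6019752124838152 0.6599193844019512 y max 0.0655692510576664
```

```bash
python3 -c "
from workcell import bot
print(bot.job_done())"
```

```text
the job is handed in; nothing more can be done
None
```

The job was handed in at about 20.6 s of the 56 s, with the arm still holding the punch pressed on the mark. No verdict was reported.

**Fob:** I laid the bare round fob in the round pocket and let go. It reached the pocket floor at the height expected for a seated fob. It measured level to about 0.5°, and its mark was 14.1 mm from its centre, as it should be. Its centre read 1.3 mm from the measured pocket centre.

**Punch:** I lifted the dark punch out of its stand and lowered it onto the mark. Its tip should be within about 1 mm of the mark. The tool is upright within 0.2°, and the punch hangs straight in the fingers.

**Press:** The push is about 4.3 N once the punch's weight is allowed for, so the tip is about 4.5 mm in. It held steady over repeated readings.

**Checks that were weak or disagreed:**
- After pressing, the tip itself could no longer be measured in the depth image because it merged with the fob. Its position is inferred from the arm pose and the earlier readings.
- The fob was half hidden behind the punch by then, so its last position check was rough: about 1 mm from the earlier reading in y, and no use in x.
- While finding the fingertip height I pressed on the bare desk with about 54 N for three rows (0.3 s). That was with the fingertips and below the 120 N wrist limit, but above the 40 N limit for the arm or gripper body if fingertips count as the body.
- I did not re-measure the square fob or the bystanders at the end. I know of no contact with any of them.

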